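# Put the sharpening stones back in their fitted cases

### The job

Sharpening is done: put each of the four sharpening stones back in its own fitted wooden case, lying flat on the felt at the bottom of the recess that has its shape. The stones are brittle, so set them down rather than letting them drop; hold them by the upper part, because the lower part goes down inside the case. The cork sanding block and the wax tin lie among them: leave those where they are.

Things in the scene. Friction and masses are not known exactly. Their poses are not given: they have to be found in the camera images.
- puck: Round sharpening stone (axe puck): a plain grey disc 62 mm in diameter and 32 mm thick, edges rounded 3 mm, about 0.22 kg, lying flat on the bench. The origin is the centre of its underside, z up.
- bench_stone: Large rectangular sharpening stone: a grey block 150 mm long (x), 50 mm wide (y), 25 mm thick, the lower half darker, about 0.43 kg, lying flat. The origin is the centre of its underside, z up.
- boat_stone: Boat-shaped sharpening stone: grey, 150 mm long (x), 34 mm wide (y) and 20 mm thick; the sides are parallel over the middle 70 mm, then taper to ends 10 mm wide; about 0.18 kg, lying flat. The origin is the centre of its underside, z up.
- pocket_stone: Small slim sharpening stone: a pale grey bar 100 mm long (x), 25 mm wide (y), 13 mm thick, about 0.08 kg, lying flat. The origin is the centre of its underside, z up.
- puck_case: Wooden case of the round stone: a square block 104 x 104 mm, 22 mm high, with a round recess, 78 mm in diameter and 14 mm deep, felt floor 8 mm above the bench; the stone in it stands 18 mm above the rim. It is fixed to the bench. The origin is the centre of its underside on the bench, z up.
- bench_case: Wooden case of the large rectangular stone: a block 194 mm (x) by 94 mm (y), 20 mm high, with a rectangular recess 166 x 66 mm, 12 mm deep, felt floor 8 mm above the bench; the stone in it stands 13 mm above the rim. It is fixed to the bench. The origin is the centre of its underside on the bench, z up, x along its length.
- boat_case: Wooden case of the boat-shaped stone: a block 194 mm (x) by 78 mm (y), 18 mm high, with a boat-shaped recess 166 mm long and 50 mm wide (full width over the middle 76 mm, narrowing to 16 mm at the ends), 10 mm deep, felt floor 8 mm above the bench; the stone in it stands 10 mm above the rim. It is fixed to the bench. The origin is the centre of its underside on the bench, z up, x along its length.
- pocket_case: Wooden case of the small slim stone: a block 144 mm (x) by 69 mm (y), 12 mm high, with a rectangular recess 116 x 41 mm, 4 mm deep, felt floor 8 mm above the bench; the stone in it stands 9 mm above the rim. It is fixed to the bench. The origin is the centre of its underside on the bench, z up, x along its length.
- cork_block: Bystander: cork sanding block, brown, 110 (x) x 60 (y) x 35 mm, light. The origin is the centre of its underside, z up.
- wax_tin: Bystander: closed round steel tin of wax, 71 mm in diameter, 28 mm high, smaller step below the lid. The origin is the centre of its underside, z up.
Things that resemble listed ones, but are neither listed nor needed, are in the scene too. What is shaped like the boat_stone but orange or yellow is not meant.

How it is judged:
By the outcome, as a careful person would: the job done as asked, in the order asked, and still so for the second after the job is handed in, with the robot touching nothing.
It also fails if it takes over 96 s, if anything falls off the work surface, if the arm or the gripper's body presses on something with over 40 N, if the wrist force passes 120 N, or if a joint passes its speed limit or range.

### The arm

A 7-joint arm with a two-finger parallel gripper is mounted at the origin on the work surface. World frame = base frame: x ahead of the robot, y to its left, z up, the work surface at z = 0. Lengths are in m, angles in rad, forces in N, time in s.
With the tool pointing down it reaches from about 0.425 to 1.025 m from the base axis. Payload 9.4 kg.
Tool frame: the origin (TCP) lies midway between the tips of the shut fingers; the grasp point (between the pads) lies 19 mm behind it; x points along the fingers, z is the direction in which the jaws open and shut, and the axes are right-handed (so a half turn about x gives the same grasp; the last joint's range is limited). The gripper opens to 85 mm and grips with 20 to 120 N. Pads are 22 mm wide; open, the fingers measure 114 mm over their backs; the gripper's body (76 mm by 85 mm) begins 54 mm behind the grasp point. The pads swing forward as they close: fully open they stand 13 mm farther back than shut.
Start: joints at [-1.239, 0.599, -0.003, 1.599, 0.002, 0.943, -0.08], TCP at [0.288, 0.665, 0.231] pointing down, gripper open.
Joint ranges: [-2.57, 2.57], [-0.35, 1.97], [-1.29, 1.29], [0.11, 2.56], [-1.05, 4.19], [0.11, 1.86], [-2.63, 2.63]. Speed limits (rad/s): [2.22, 2.22, 3.01, 3.01, 3.14, 3.14, 3.14].

### API

Orientations are given as a rotation vector (axis times angle).
In Python, from plant import status, eyes, close_job gives the robot as it stands. The module is installed in compiled form; this text tells all that it offers.
- The arm moves only by the shell command python3 -m inch 'ROWS' [FORCE]. ROWS is JSON, a list of rows, each a list of 5 numbers: the shift along the tool's x, y, z in cm, then the turn about the tool's x in degrees, then the gripper command: -1 is shut, 1 is fully open, values between are in proportion. A call has exactly 5 rows; each row is the pose to reach, as a shift and turn from the pose measured when the call began, along the tool's axes at that moment; what a row does not reach only later rows make up. A row lasts 1/10 s, in which the tool goes at most 50 mm and 8.59 degrees, less where a joint would pass 70% of its speed; a pose out of reach is approached as far as the arm can. A call with a gripper value outside its range is refused whole. The fingers move at their own pace and stop on an object; FORCE is the grip in N (left out, the last holds). Time passes only in rows, so rows that repeat a pose let the fingers close, or fill a call up. It gives the time, the measured TCP pose, the force and the opening at its end, in the units of the state.
- status.get_obs(): the state, without advancing time (a new reading comes with each control period).
- eyes.camera(name): name is "scene" or "top"; returns the picture (400x640x3 uint8, red, green, blue); there is no depth.
- eyes.camera_params(name): a dict with "mtx" (3x3 intrinsics, pixels), "k1" (the pictures are not rectified: a ray, as slopes to the right and down, at radius r is drawn at 1 + k1 r^2 times it, then the intrinsics apply), "eye" and "orientation" of the camera in the world. Camera axes: x right, y down, z forward; pixel columns grow to the right and rows downward; lengths in m; the calibration is good to about 2 mm. A picture is of the moment at which its call begins. camera_params takes no time and is no camera call.
- close_job(): hands the job in, once; it reports no verdict.
Trained networks look in the newest picture that a camera, given by its name, has taken for a name from the list of things; names that differ only in an ending like _2 or _b are one class to them, and where a whole thing is asked for, a point or a joint stands for the part that bears it (a point fixed in the world has none). Each returns a list of dicts, best first, with "p" (0 to 1); they miss things now and then, are a little off and sometimes report something else, mostly with a low value. They report only what shows in the picture. A call takes as long as a camera call. They do not tell look-alikes from the thing itself.
- eyes.boxes_of(target, camera): "box" ([left, top, right, bottom] in pixels, round what is visible of it).
- eyes.masks_of(target, camera): "mask" (400x640 bool, what is visible of it) and "box" ([left, top, right, bottom] in pixels, round what is visible of it).
- eyes.tip_of(target, camera): "pixel" ([column, row] in pixels: a listed point, or the origin of a listed thing).
The state is a dict: "time_s": time; "qpos": joint angles; "qvel": joint speeds; "joint_torque": joint torques, N m; "position": TCP position; "ee_rot": TCP orientation; "contact_force": force on the tool from outside, world axes, zero at the start; "ft_torque": the same for the moment, N m; "finger_gap": finger opening in m.
Only numpy, scipy, OpenCV 4.12 (cv2) and the standard library are available. Lean on these libraries where they do the work, as an engineer would, in place of code of your own. Each camera call takes 0.05 s, during which the arm holds its last target. There are 200 camera calls.

## Working session

There is one attempt and no reset: what is moved stays moved. The work goes in short steps, Python scripts to look and compute and a shell command to move; the robot and the scene stay as the last step left them, time stands still between calls to the robot, and variables do not carry over. Pictures are saved under pics/ and viewed, about 12 in all and at most 16, crops included, and the job is handed in when it is done.

```bash
mkdir -p pics; python3 - <<'E'
from plant import status, eyes
import cv2
o=status.get_obs()
print({k:(v if not hasattr(v,'round') else v) for k,v in o.items()})
for c in ["scene","top"]:
    im=eyes.camera(c); cv2.imwrite(f"pics/{c}0.png",im[:,:,::-1]); print(c,eyes.camera_params(c))
    for t in "puck bench_stone boat_stone pocket_stone puck_case bench_case boat_case pocket_case cork_block wax_tin".split():
        print(c,t,[([int(x) for x in d["box"]],round(d["p"],2)) for d in eyes.boxes_of(t,c)][:4])
E
```

```text
{'time_s': 0.0, 'qpos': array([-1.2387162 ,  0.60013614, -0.00255966,  1.60015001,  0.00180554,
        0.94290918, -0.0798244 ]), 'qvel': array([ 0.00070898, -0.00057954,  0.00017456, -0.00036779,  0.00127735,
        0.00080287,  0.00048779]), 'joint_torque': array([ 9.27475267e-04, -7.76455522e+01,  1.56502604e+00, -2.57993907e+01,
        1.23352435e-02,  9.15885321e-03,  1.49141563e-06]), 'position': array([0.28799489, 0.66481341, 0.23040158]), 'ee_rot': array([-0.90405688,  1.37656621,  0.90242236]), 'contact_force': array([-0.79287656, -0.59057881,  0.03727023]), 'ft_torque': array([-0.02989466,  0.07658847,  0.04782853]), 'finger_gap': 0.0855341079295454}
scene {'mtx': array([[366.22502197,   0.        , 319.31814825],
       [  0.        , 366.22502197, 203.02479927],
       [  0.        ,   0.        ,   1.        ]]), 'k1': -0.025399899540107036, 'eye': array([ 1.02195328, -0.21614592,  0.80712693]), 'orientation': array([-2.11853543, -1.33639065,  0.48603963])}
scene puck [([221, 224, 250, 247], 0.63)]
scene bench_stone [([162, 212, 195, 265], 0.87)]
scene boat_stone [([2
[... 781 characters left out ...]
595]), 'orientation': array([-2.20418763,  2.15194881, -0.07997266])}
top puck [([395, 196, 414, 210], 0.62), ([354, 103, 397, 147], 0.44)]
top bench_stone [([446, 195, 470, 250], 0.96), ([431, 103, 480, 181], 0.16)]
top boat_stone [([216, 261, 250, 309], 0.86), ([329, 168, 343, 225], 0.65), ([136, 237, 186, 260], 0.58), ([200, 189, 237, 240], 0.32)]
top pocket_stone [([276, 185, 297, 223], 0.86)]
top puck_case [([354, 103, 396, 148], 0.56), ([395, 191, 418, 212], 0.31)]
top bench_case [([430, 102, 481, 178], 0.91)]
top boat_case [([288, 85, 332, 154], 0.8)]
top pocket_case [([212, 106, 245, 157], 0.73)]
top cork_block [([199, 192, 237, 240], 0.81)]
top wax_tin [([152, 156, 181, 179], 0.94)]
```

View pics/top0.png

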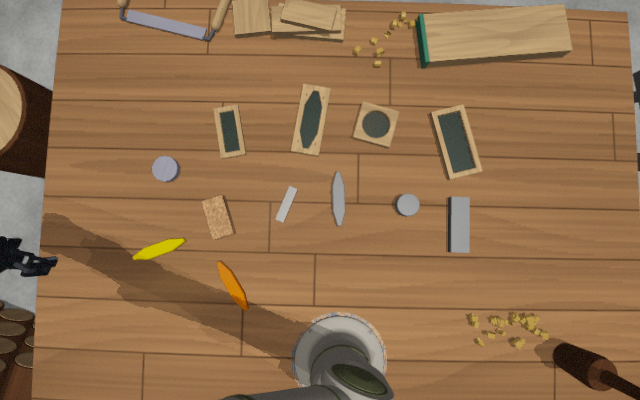

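View pics/scene0.png

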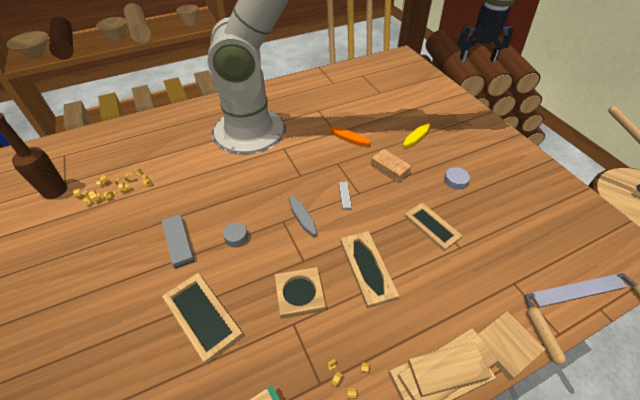

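Candidates, as pixels in the top view:
- **boat_stone:** grey at (338,198). The orange one at (232,285) and the yellow one at (160,249) are not meant.
- **pocket_stone:** (287,204).
- **puck:** grey disc at (408,205). The wax tin at (165,169) and the puck recess at (376,124) could be taken for it.
- **bench_stone:** (459,224). The plane/strop at (495,35) and the cork at (217,217) could be taken for it.

Next I fit the poses from the masks in both cameras.

```bash
cat > h.py <<'E'
import numpy as np, cv2, json
from scipy.optimize import minimize
from scipy.spatial.transform import Rotation as R
from plant import status, eyes
def proj(P,cam):
    c=eyes.camera_params(cam); q=R.from_rotvec(c["orientation"]).inv().apply(P-c["eye"])
    u=q[:,:2]/q[:,2:]; u=u*(1+c["k1"]*(u**2).sum(1,keepdims=True))
    return u*[c["mtx"][0,0],c["mtx"][1,1]]+c["mtx"][:2,2]
def rect(l,w): return np.array([[l,w],[-l,w],[-l,-w],[l,-w]])/2
a=np.arange(0,2*np.pi,.2); circ=lambda d:np.c_[np.cos(a),np.sin(a)]*d/2
boat=np.array([[75,5],[35,17],[-35,17],[-75,5],[-75,-5],[-35,-17],[35,-17],[75,-5]])/1000
M=dict(puck=(circ(.061),.032),bench_stone=(rect(.15,.05),.025),boat_stone=(boat,.02),pocket_stone=(rect(.1,.025),.013),
 puck_case=(rect(.104,.104),.022),bench_case=(rect(.194,.094),.02),boat_case=(rect(.194,.078),.018),pocket_case=(rect(.144,.069),.012),
 cork_block=(rect(.11,.06),.035),wax_tin=(circ(.071),.028))
def soft(name,p,cam,z0,S=4):
    s,h=M[name]; c,sn=np.cos(p[2]),np.sin(p[2]); xy=s@np.array([[c,sn],[-sn,c]])+p[:2]
    P=np.r_[np.c_[xy,0*xy[:,0]+z0],np.c_[xy,0*xy[:,0]+z0+h]]
    uv=(proj(P,cam)+.5)*S*16
    hull=cv2.convexHull(uv.astype(np.int32))
    m=np.zeros((400*S,640*S),np.uint8); cv2.fillConvexPoly(m,hull,255,shift=4)
    return cv2.resize(m,(640,400),interpolation=cv2.INTER_AREA)/255.
def fit(name,masks,p0,z0=0):
    def f(p):
        e=0
        for cam,m in masks.items():
            s=soft(name,p,cam,z0); e+=1-np.minimum(s,m).sum()/np.maximum(s,m).sum()
        return e/len(masks)
    best=None
    for y in ([p0[2]] if M[name][0].shape[0]>10 else [p0[2],p0[2]+.2,p0[2]-.2]):
        r=minimize(f,[*p0[:2],y],method="Nelder-Mead",options=dict(initial_simplex=np.array([[*p0[:2],y]]*4)+np.vstack([np.zeros(3),np.diag([.01,.01,.1])]),xatol=2e-4,fatol=1e-4,maxiter=150))
        if best is None or r.fun<best.fun: best=r
    return best.x,best.fun
def plane(uv,cam,z):
    c=eyes.camera_params(cam); d=cv2.undistortPoints(np.array([[uv]],float),c["mtx"],np.array([c["k1"],0,0,0,0.]))[0,0]
    v=R.from_rotvec(c["orientation"]).apply([*d,1]); return (c["eye"]+v*(z-c["eye"][2])/v[2])
def yaw(): # world angle of tool z
    z=R.from_rotvec(status.get_obs()["ee_rot"]).as_matrix()[:,2]; return np.arctan2(z[1],z[0])
def go(x,y,z,stone_yaw=None):
    """print shift (cm) and turn (deg) to the target; jaws across stone_yaw (deg)"""
    o=status.get_obs(); r=R.from_rotvec(o["ee_rot"]); d=r.inv().apply(np.array([x,y,z])-o["position"])*100
    t=0
    if stone_yaw is not None:
        t=np.degrees(yaw())-(stone_yaw+90); t=(t+90)%180-90
    print("t",round(o["time_s"],2),"pos",o["position"].round(4),"shift",d.round(2),"turn",round(t,1),"q7",round(o["qpos"][6],2),"F",o["contact_force"].round(1),"gap",round(o["finger_gap"],4))
E
python3 - <<'E'
from h import *
eyes.camera("top"); eyes.camera("scene")
print(R.from_rotvec(status.get_obs()["ee_rot"]).as_matrix().round(3), np.degrees(yaw()))
exp=dict(boat_stone=(338,198))
out={}
top=eyes.camera("top"); vis=cv2.resize(top[60:280,100:500],None,fx=2,fy=2)
for n in M:
    ms={}
    for cam in ["top","scene"]:
        ds=eyes.masks_of(n,cam)
        if n=="puck" and cam=="top": ds=[d for d in ds if abs(d["box"][0]-396)<10]
        if n=="boat_stone":
            tgt=(336,196) if cam=="top" else (300,217)
            ds=[d for d in ds if abs((d["box"][0]+d["box"][2])/2-tgt[0])<12]
        if n=="pocket_stone": ds=[d for d in ds if d["box"][3]-d["box"][1]<50]
        if ds: ms[cam]=ds[0]["mask"].astype(float)
    if not ms: print(n,"none");continue
    cam=list(ms)[0]; k=np.argwhere(ms[cam]>0)[:,::-1]; c=plane(k.mean(0),cam,M[n][1]/2)
    w=np.array([plane(u,cam,M[n][1]/2)[:2] for u in k[::3]]); w=w-w.mean(0); v=np.linalg.eigh(w.T@w)[1][:,1]
    p0=[c[0],c[1],np.arctan2(v[1],v[0])]
    for key in [("top",),("scene",),("top","scene")]:
        if all(q in ms for q in key):
            p,e=fit(n,{q:ms[q] for q in key},p0)
            print(n,key,p[:2].round(4),round(np.degrees(p[2])%180,1),round(e,3))
    out[n]=[*p[:2],float(np.degrees(p[2])%180)]
    cs=cv2.findContours((soft(n,p,"top",0,1)>.5).astype(np.uint8),0,2)[0]
    cv2.drawContours(vis,[((x-[100,60])*2+1).astype(np.int32) for x in cs],-1,(255,0,0),1)
json.dump(out,open("poses.json","w"))
cv2.imwrite("pics/fit.png",vis[:,:,::-1])
E
```

```text
[[ 0.    -0.918  0.397]
 [-0.     0.397  0.918]
 [-1.    -0.    -0.   ]] 66.5788783892807
puck ('top',) [ 0.4236 -0.1733] 124.2 0.076
puck ('scene',) [ 0.421 -0.174] 121.7 0.074
puck ('top', 'scene') [ 0.4229 -0.1739] 124.2 0.082
bench_stone ('top',) [ 0.3731 -0.3169] 179.8 0.024
bench_stone ('scene',) [ 0.3713 -0.3169] 0.1 0.05
bench_stone ('top', 'scene') [ 0.3725 -0.3169] 179.8 0.041
boat_stone ('top',) [0.4346 0.0118] 3.0 0.072
boat_stone ('scene',) [0.4377 0.0115] 3.7 0.057
boat_stone ('top', 'scene') [0.436  0.0116] 3.7 0.069
pocket_stone ('top',) [0.4187 0.1543] 158.8 0.142
pocket_stone ('scene',) [0.4159 0.156 ] 157.8 0.163
pocket_stone ('top', 'scene') [0.4186 0.1548] 157.7 0.157
puck_case ('top',) [ 0.6437 -0.0876] 165.6 0.066
puck_case ('scene',) [ 0.6429 -0.0862] 165.6 0.035
puck_case ('top', 'scene') [ 0.6432 -0.0865] 166.0 0.052
bench_case ('top',) [ 0.6024 -0.3085] 14.9 0.055
bench_case ('scene',) [ 0.6007 -0.3109] 15.4 0.02
bench_case ('top', 'scene') [ 0.6015 -0.3104] 15.4 0.042
boat_case ('top',) [0.653 0.093] 171.2 0.045
boat_case ('scene',) [0.655 0.094] 171.4 0.048
boat_case ('top', 'scene') [0.6541 0.0936] 171.3 0.051
pocket_case ('top',) [0.6179 0.3196] 11.9 0.036
pocket_case ('scene',) [0.6164 0.3209] 11.1 0.051
pocket_case ('top', 'scene') [0.6173 0.32  ] 11.8 0.048
cork_block ('top',) [0.3766 0.3359] 18.9 0.037
cork_block ('scene',) [0.3782 0.3374] 21.0 0.097
cork_block ('top', 'scene') [0.377  0.3361] 19.3 0.069
wax_tin ('top',) [0.5072 0.4906] 89.8 0.134
wax_tin ('scene',) [0.5072 0.4892] 82.2 0.052
wax_tin ('top', 'scene') [0.507  0.4894] 82.1 0.095
```

View pics/fit.png

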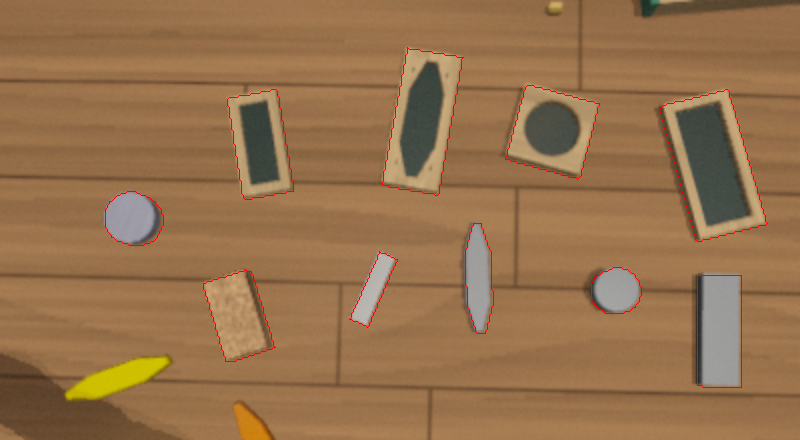

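The outlines match all ten things, and the grey boat stone is at crop (478,278). I start with the pocket stone.

```bash
python3 -c "
from h import *
go(.4186,.1548,.12,157.7)"
```

```text
t 2.25 pos [0.2882 0.6652 0.2313] shift [ 11.13 -32.25 -41.66] turn -1.1 q7 -0.08 F [ 0.3 -0.5  0.4] gap 0.0852
```

```bash
python3 -m inch '[[2,-3,-4,0,1],[4,-6,-8,0,1],[5,-9,-12,0,1],[5,-12,-16,0,1],[5,-15,-19.5,0,1]]' 40
python3 -c "
from h import *
go(.4186,.1548,.12,157.7)"
```

```text
time_s: 2.75
position: [0.3468, 0.429, 0.1809]
ee_rot: [-0.904, 1.376, 0.903]
contact_force: [0.9, 1.1, -0.4]
finger_gap: 0.0858
t 2.75 pos [0.3468 0.429  0.1809] shift [  6.11 -17.47 -22.31] turn -1.1 q7 0.15 F [ 0.9  1.1 -0.4] gap 0.0858
```

```bash
python3 -m inch '[[1,-3,-4,-1,1],[2,-6,-8,-1,1],[4,-9,-12,-1,1],[6,-12,-16,-1,1],[6,-15,-19.5,-1,1]]'
python3 -c "
from h import *
go(.4186,.1548,.05,157.7)"
```

```text
time_s: 3.25
position: [0.4047, 0.1956, 0.1205]
ee_rot: [-0.918, 1.37, 0.918]
contact_force: [1.7, 0.1, 0.7]
finger_gap: 0.0854
t 3.25 pos [0.4047 0.1956 0.1205] shift [ 7.05 -2.84 -3.24] turn -0.0 q7 0.53 F [1.7 0.1 0.7] gap 0.0854
```

```bash
python3 -m inch '[[1,-2.8,-3.2,0,1],[4,-2.85,-3.25,0,1],[7,-2.85,-3.25,0,1],[7,-2.85,-3.25,0,1],[7,-2.85,-3.25,0,1]]'
python3 -c "
from h import *
go(.4186,.1548,.007,157.7)"
```

```text
time_s: 3.75
position: [0.4183, 0.1547, 0.0506]
ee_rot: [-0.918, 1.372, 0.919]
contact_force: [0.3, -0.3, 0.5]
finger_gap: 0.0852
t 3.75 pos [0.4183 0.1547 0.0506] shift [ 4.36 -0.03  0.03] turn 0.0 q7 0.59 F [ 0.3 -0.3  0.5] gap 0.0852
```

```bash
python3 -m inch '[[2,0,0,0,0.5],[4.35,0,0,0,0],[4.35,0,0,0,-0.2],[4.35,0,0,0,-1],[4.35,0,0,0,-1]]' 40
python3 -m inch '[[0,0,0,0,-1],[0,0,0,0,-1],[0,0,0,0,-1],[0,0,0,0,-1],[0,0,0,0,-1]]'
python3 -c "
from h import *
eyes.camera('scene');im=eyes.camera('scene');cv2.imwrite('pics/p1.png',cv2.resize(im[120:280,270:470],None,fx=4,fy=4,interpolation=cv2.INTER_CUBIC)[:,:,::-1][:600])
go(.4186,.1548,.007,157.7)"
```

```text
time_s: 4.25
position: [0.4195, 0.1542, 0.0094]
ee_rot: [-0.922, 1.369, 0.915]
contact_force: [-0.9, -4.9, 34.1]
finger_gap: 0.0227
time_s: 4.75
position: [0.4198, 0.1544, 0.0096]
ee_rot: [-0.922, 1.368, 0.915]
contact_force: [0.2, 0.4, 3.9]
finger_gap: 0.0228
t 4.85 pos [0.4197 0.1543 0.0095] shift [0.25 0.12 0.  ] turn 0.1 q7 -0.22 F [0.1 0.5 5.7] gap 0.0232
```

View pics/p1.png

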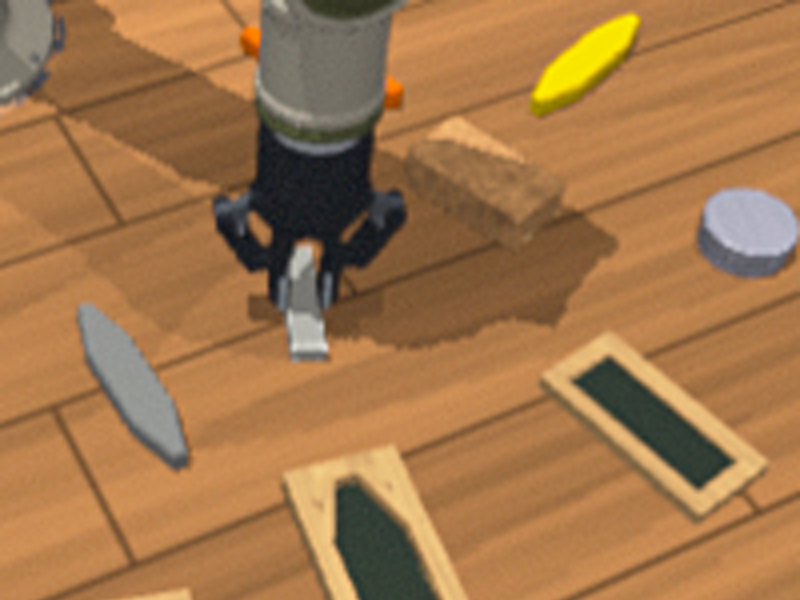

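The picture shows the stone between the fingers at crop (305,300), lying flat, and the cases untouched. Next a small lift to test the hold.

```bash
python3 -m inch '[[-0.3,0,0,0,-1],[-0.6,0,0,0,-1],[-1,0,0,0,-1],[-1.5,0,0,0,-1],[-2,0,0,0,-1]]' 50
python3 -c "
from h import *
im=eyes.camera('scene');cv2.imwrite('pics/p2.png',cv2.resize(im[160:230,310:390],None,fx=8,fy=8,interpolation=cv2.INTER_CUBIC)[:,:,::-1][:600])
go(.6173,.32,.08,11.8)"
```

```text
time_s: 5.35
position: [0.4197, 0.1543, 0.03]
ee_rot: [-0.922, 1.368, 0.915]
contact_force: [0.3, -0.7, -0.1]
finger_gap: 0.0229
t 5.4 pos [0.4199 0.1542 0.0306] shift [ -4.93 -12.    22.81] turn -34.1 q7 -0.18 F [ 0.5 -0.7 -0.6] gap 0.0224
```

View pics/p2.png

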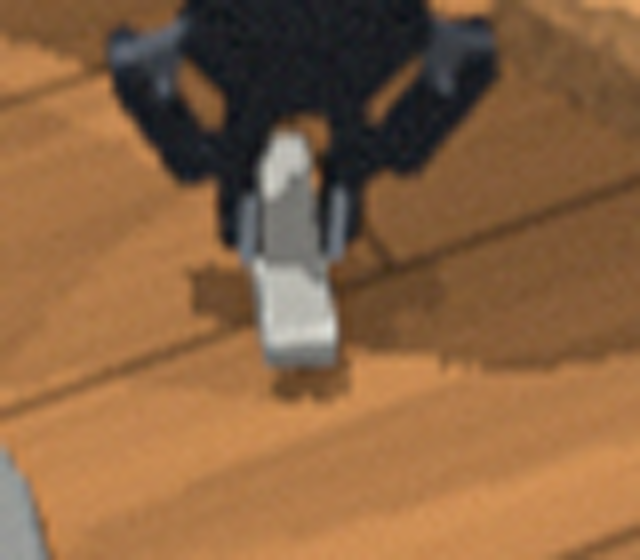

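Held and level. Carry it to the pocket case.

```bash
python3 -m inch '[[-3,-1,2,-4,-1],[-5,-3,6,-11,-1],[-5,-5.5,10,-18,-1],[-5,-8,15,-26,-1],[-5,-10,19,-34,-1]]'
python3 -c "
from h import *
go(.6173,.32,.05,11.8)"
```

```text
time_s: 5.9
position: [0.5856, 0.292, 0.0815]
ee_rot: [-1.365, 1.104, 1.357]
contact_force: [0.5, 0.2, -1.6]
finger_gap: 0.0228
t 5.9 pos [0.5856 0.292  0.0815] shift [ 3.15 -3.67  2.1 ] turn 0.1 q7 0.55 F [ 0.5  0.2 -1.6] gap 0.0228
```

```bash
python3 -m inch '[[0.5,-2.5,1.5,0,-1],[2,-3.7,2.1,0,-1],[4.5,-3.7,2.1,0,-1],[4.7,-3.7,2.1,0,-1],[4.7,-3.7,2.1,0,-1]]'
python3 -c "
from h import *
im=eyes.camera('scene');cv2.imwrite('pics/p3.png',cv2.resize(im[170:270,380:480],None,fx=6,fy=6,interpolation=cv2.INTER_CUBIC)[:,:,::-1][:600])
go(.6173,.32,.0175,11.8)"
```

```text
time_s: 6.4
position: [0.6162, 0.3189, 0.0335]
ee_rot: [-1.366, 1.107, 1.358]
contact_force: [0.2, 0.6, -0.7]
finger_gap: 0.0223
t 6.45 pos [0.6168 0.3195 0.0346] shift [ 1.71 -0.05  0.04] turn 0.2 q7 0.54 F [ 0.3 -0.7 -0.1] gap 0.0225
```

View pics/p3.png

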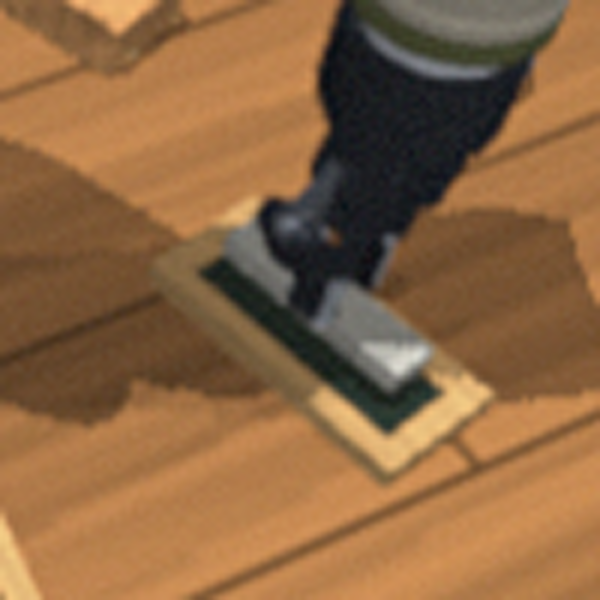

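Hovering aligned over the recess at crop (330,310), with the parallax upward as expected. Set it down slowly.

```bash
python3 -m inch '[[0.5,-0.05,0,0,-1],[1,-0.05,0,0,-1],[1.4,-0.05,0,0,-1],[1.6,-0.05,0,0,-1],[1.65,-0.05,0,0,-1]]'
python3 -m inch '[[0.05,0,0,0,-1],[0.1,0,0,0,-1],[0.15,0,0,0,-1],[0.15,0,0,0,-1],[0.15,0,0,0,-1]]'

```

```text
time_s: 6.95
position: [0.6173, 0.3194, 0.0179]
ee_rot: [-1.366, 1.105, 1.358]
contact_force: [-0.4, -0.5, -0.5]
finger_gap: 0.0228
time_s: 7.45
position: [0.6173, 0.3194, 0.0177]
ee_rot: [-1.366, 1.105, 1.357]
contact_force: [-3.6, -3.5, 9.8]
finger_gap: 0.0228
```

Touched down at the expected height, with 10 N. Release and rise.

```bash
python3 -m inch '[[0,0,0,0,-0.2],[0,0,0,0,0],[0,0,0,0,0.5],[-2,0,0,0,1],[-6,0,0,0,1]]' 40
python3 -c "
from h import *
go(.436,.0116,.12,3.7)"
```

```text
time_s: 7.95
position: [0.6157, 0.3187, 0.0764]
ee_rot: [-1.366, 1.11, 1.36]
contact_force: [1.0, -0.1, -0.9]
finger_gap: 0.0833
t 7.95 pos [0.6157 0.3187 0.0764] shift [ -4.12  23.96 -26.34] turn 8.3 q7 0.58 F [ 1.  -0.1 -0.9] gap 0.0833
```

```bash
python3 -m inch '[[-2,3,-3.3,0,1],[-4,6,-6.6,2,1],[-4,9.5,-10.5,4,1],[-4,13,-14,6,1],[-4,16,-17.5,8,1]]'
python3 -c "
from h import *
im=eyes.camera('scene');cv2.imwrite('pics/p4.png',cv2.resize(im[180:270,380:480],None,fx=6,fy=6,interpolation=cv2.INTER_CUBIC)[:,:,::-1][:600])
go(.436,.0116,.06,3.7)"
```

```text
time_s: 8.45
position: [0.4944, 0.1132, 0.1194]
ee_rot: [-1.265, 1.182, 1.256]
contact_force: [0.4, -0.4, -0.4]
finger_gap: 0.0853
t 8.5 pos [0.4897 0.1047 0.1183] shift [ 6.01  5.9  -8.87] turn -0.1 q7 0.56 F [-6.8 -8.6 -2. ] gap 0.0854
```

View pics/p4.png

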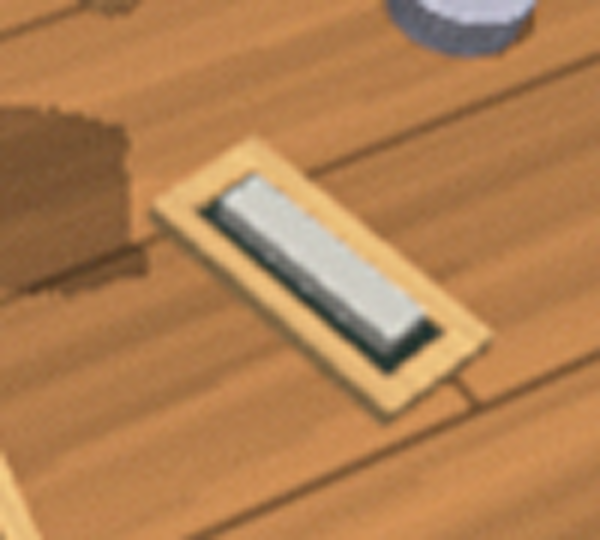

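The pocket stone lies in its recess at crop (325,260). Next the boat stone.

```bash
python3 -m inch '[[1,2.5,-3.7,0,0.3],[3,5,-7,0,0.3],[5,5.9,-8.8,0,0.3],[6,5.9,-8.85,0,0.3],[6,5.9,-8.85,0,0.3]]'
python3 -c "
from h import *
go(.436,.0116,.012,3.7)"
```

```text
time_s: 9.0
position: [0.4361, 0.0115, 0.06]
ee_rot: [-1.264, 1.196, 1.251]
contact_force: [-0.0, -0.4, 1.0]
finger_gap: 0.0554
t 9.0 pos [0.4361 0.0115 0.06  ] shift [ 4.8  -0.02  0.09] turn -0.2 q7 0.45 F [-0.  -0.4  1. ] gap 0.0554
```

```bash
python3 -m inch '[[2,0,0,0,0.3],[4,0,0,0,0.2],[4.8,0,0,0,0],[4.8,0,0,0,0],[4.8,0,0,0,-1]]' 40
python3 -m inch '[[0,0,0,0,-1],[0,0,0,0,-1],[0,0,0,0,-1],[0,0,0,0,-1],[0,0,0,0,-1]]' 60
python3 -c "
from h import *
go(.436,.0116,.012,3.7)"
```

```text
time_s: 9.5
position: [0.4368, 0.0116, 0.0129]
ee_rot: [-1.265, 1.194, 1.251]
contact_force: [-1.2, 1.2, 4.8]
finger_gap: 0.0323
time_s: 10.0
position: [0.437, 0.0115, 0.0131]
ee_rot: [-1.265, 1.194, 1.25]
contact_force: [0.5, -0.3, 2.8]
finger_gap: 0.0315
t 10.0 pos [0.437  0.0115 0.0131] shift [0.11 0.1  0.02] turn -0.1 q7 0.21 F [ 0.5 -0.3  2.8] gap 0.0315
```

```bash
python3 -m inch '[[-0.5,0,0,0,-1],[-1.5,0,0,0,-1],[-3,0,0,0,-1],[-4.5,0,0,0,-1],[-6,0,0,0,-1]]'
python3 -c "
from h import *
go(.6541,.0936,.07,171.3)"
```

```text
time_s: 10.5
position: [0.4368, 0.0124, 0.0735]
ee_rot: [-1.265, 1.194, 1.251]
contact_force: [0.8, -0.9, -1.6]
finger_gap: 0.0314
t 10.5 pos [0.4368 0.0124 0.0735] shift [  0.13 -22.19   6.75] turn 12.3 q7 0.51 F [ 0.8 -0.9 -1.6] gap 0.0314
```

```bash
python3 -m inch '[[0,-4,1.2,2,-1],[0,-8.5,2.6,5,-1],[0,-13,4,8,-1],[0,-17.5,5.4,11,-1],[0,-22.2,6.75,12.3,-1]]'
python3 -m inch '[[0,-0.3,0.1,0,-1],[0.7,-0.3,0.1,0,-1],[1.5,-0.3,0.1,0,-1],[2.2,-0.3,0.1,0,-1],[2.8,-0.3,0.1,0,-1]]'
python3 -c "
from h import *
im=eyes.camera('scene');cv2.imwrite('pics/p5.png',cv2.resize(im[210:310,320:420],None,fx=6,fy=6,interpolation=cv2.INTER_CUBIC)[:,:,::-1][:600])
go(.6541,.0936,.0211,171.3)"
```

```text
time_s: 11.0
position: [0.6552, 0.0939, 0.0711]
ee_rot: [-1.105, 1.293, 1.09]
contact_force: [0.3, 0.5, -1.8]
finger_gap: 0.0315
time_s: 11.5
position: [0.657, 0.0933, 0.0421]
ee_rot: [-1.105, 1.295, 1.09]
contact_force: [-0.4, 1.0, -1.9]
finger_gap: 0.0312
t 11.55 pos [0.6568 0.0933 0.0414] shift [2.03 0.27 0.03] turn -0.1 q7 0.54 F [ 0.6 -0.9 -2.7] gap 0.0311
```

View pics/p5.png

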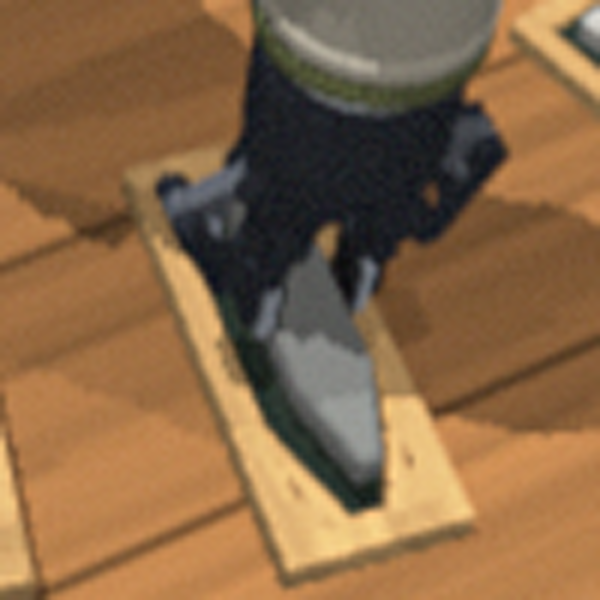

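Level and aligned; the stone's end is at crop (365,480), inside the recess. Lower it.

```bash
python3 -m inch '[[0.3,0.25,0,0,-1],[0.8,0.27,0,0,-1],[1.3,0.27,0,0,-1],[1.7,0.27,0,0,-1],[1.95,0.27,0,0,-1]]'
python3 -m inch '[[0.05,0,0,0,-1],[0.1,0,0,0,-1],[0.15,0,0,0,-1],[0.2,0,0,0,-1],[0.2,0,0,0,-1]]'
```

```text
time_s: 12.05
position: [0.654, 0.0933, 0.0214]
ee_rot: [-1.105, 1.296, 1.091]
contact_force: [-0.4, -0.1, -0.6]
finger_gap: 0.0315
time_s: 12.55
position: [0.654, 0.0933, 0.0211]
ee_rot: [-1.105, 1.296, 1.09]
contact_force: [-5.3, -2.0, 14.2]
finger_gap: 0.0312
```

```bash
python3 -m inch '[[0,0,0,0,0],[0,0,0,0,0.3],[0,0,0,0,0.6],[-2,0,0,0,1],[-6,0,0,0,1]]' 40
python3 -m inch '[[-4,0,0,0,1],[-4,0,0,0,1],[-4,0,0,0,1],[-4,0,0,0,1],[-4,0,0,0,1]]'
python3 -c "
from h import *
go(.4229,-.1739,.12,0)"
```

```text
time_s: 13.05
position: [0.6527, 0.0938, 0.0788]
ee_rot: [-1.104, 1.3, 1.093]
contact_force: [1.5, -0.7, -0.2]
finger_gap: 0.0853
time_s: 13.55
position: [0.6525, 0.0943, 0.1174]
ee_rot: [-1.104, 1.302, 1.094]
contact_force: [-0.4, 0.6, -0.3]
finger_gap: 0.0855
t 13.55 pos [0.6525 0.0943 0.1174] shift [  0.59  18.58 -30.01] turn -8.8 q7 0.61 F [-0.4  0.6 -0.3] gap 0.0855
```

```bash
python3 -m inch '[[0,2.5,-4,-2,1],[0,5,-8,-4,1],[0,7.5,-12,-6,1],[0,10,-16,-8,1],[0,12.5,-20,-8.8,1]]'
python3 -c "
from h import *
im=eyes.camera('scene');cv2.imwrite('pics/p6.png',cv2.resize(im[210:310,320:420],None,fx=6,fy=6,interpolation=cv2.INTER_CUBIC)[:,:,::-1][:600])
go(.4229,-.1739,.06,0)"
```

```text
time_s: 14.05
position: [0.4966, -0.0853, 0.1223]
ee_rot: [-1.217, 1.234, 1.213]
contact_force: [0.8, -0.4, -0.7]
finger_gap: 0.0854
t 14.1 pos [ 0.4899 -0.0925  0.1214] shift [ 6.49  6.52 -8.01] turn -0.2 q7 0.89 F [-7.3 -6.3 -2.2] gap 0.0851
```

View pics/p6.png

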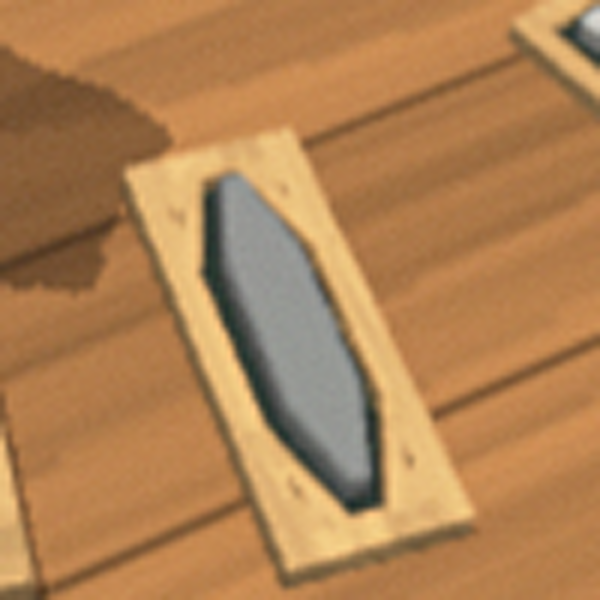

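The boat stone is flat in its recess at crop (295,340). Next the puck.

```bash
python3 -m inch '[[0,3.2,-4,0,1],[0,6.5,-8,0,1],[2,6.5,-8,0,1],[4.5,6.5,-8,0,1],[6,6.5,-8,0,1]]'
python3 -c "
from h import *
go(.4229,-.1739,.013,0)"
```

```text
time_s: 14.6
position: [0.4221, -0.1743, 0.0632]
ee_rot: [-1.21, 1.248, 1.212]
contact_force: [0.4, 0.7, -0.3]
finger_gap: 0.0854
t 14.6 pos [ 0.4221 -0.1743  0.0632] shift [ 5.01 -0.2   0.16] turn -0.3 q7 0.87 F [ 0.4  0.7 -0.3] gap 0.0854
```

```bash
python3 -m inch '[[2,-0.1,0,0,1],[4,-0.1,0,0,1],[5,-0.1,0,0,1],[5,-0.1,0,0,0.7],[5,-0.1,0,0,-1]]' 40
python3 -m inch '[[0,0,0,0,-1],[0,0,0,0,-1],[0,0,0,0,-1],[0,0,0,0,-1],[0,0,0,0,-1]]' 60
python3 -c "
from h import *
im=eyes.camera('scene');cv2.imwrite('pics/p7.png',cv2.resize(im[160:270,150:290],None,fx=5,fy=5,interpolation=cv2.INTER_CUBIC)[:,:,::-1][:600])
go(.4229,-.1739,.013,0)"
```

```text
time_s: 15.1
position: [0.4217, -0.1752, 0.013]
ee_rot: [-1.21, 1.249, 1.213]
contact_force: [-4.9, 2.8, 32.9]
finger_gap: 0.0604
time_s: 15.6
position: [0.4218, -0.1752, 0.0135]
ee_rot: [-1.21, 1.248, 1.213]
contact_force: [-1.1, 1.5, 6.7]
finger_gap: 0.0595
t 15.65 pos [ 0.4217 -0.1752  0.0135] shift [ 0.04 -0.12  0.13] turn -0.3 q7 0.68 F [-1.8  0.9  7.2] gap 0.0591
```

View pics/p7.png

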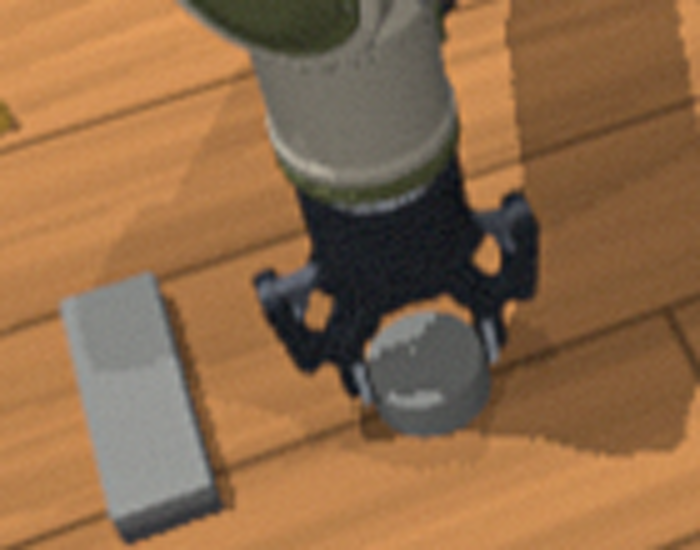

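The fingers hold the puck's upper part, at crop (428,375). Lift and carry it.

```bash
python3 -m inch '[[-0.5,0,0,0,-1],[-1.5,0,0,0,-1],[-3,0,0,0,-1],[-4.5,0,0,0,-1],[-6,0,0,0,-1]]'
python3 -c "
from h import *
go(.6432,-.0865,.07,0)"
```

```text
time_s: 16.15
position: [0.4232, -0.1738, 0.0744]
ee_rot: [-1.21, 1.249, 1.213]
contact_force: [0.7, -0.2, -2.0]
finger_gap: 0.0593
t 16.15 pos [ 0.4232 -0.1738  0.0744] shift [ -0.34 -21.95   8.86] turn -0.3 q7 0.91 F [ 0.7 -0.2 -2. ] gap 0.0593
```

```bash
python3 -m inch '[[0,-4,1.5,0,-1],[0,-8.5,3.3,0,-1],[0,-13,5.2,0,-1],[0,-17.5,7,0,-1],[0,-21.9,8.85,0,-1]]'
python3 -m inch '[[0,0,0,0,-1],[0.7,0,0,0,-1],[1.5,0,0,0,-1],[2.2,0,0,0,-1],[2.8,0,0,0,-1]]'
python3 -c "
from h import *
im=eyes.camera('scene');cv2.imwrite('pics/p8.png',cv2.resize(im[210:330,240:360],None,fx=5,fy=5,interpolation=cv2.INTER_CUBIC)[:,:,::-1][:600])
go(.6432,-.0865,.0215,0)"
```

```text
time_s: 16.65
position: [0.6441, -0.0863, 0.0669]
ee_rot: [-1.208, 1.249, 1.213]
contact_force: [-0.4, -0.8, -2.3]
finger_gap: 0.0593
time_s: 17.15
position: [0.6421, -0.0879, 0.0381]
ee_rot: [-1.208, 1.251, 1.213]
contact_force: [1.0, -0.2, -2.3]
finger_gap: 0.0594
t 17.2 pos [ 0.642  -0.0877  0.0373] shift [ 1.57 -0.17  0.16] turn -0.4 q7 0.91 F [-0.1 -0.6 -2.4] gap 0.0594
```

View pics/p8.png

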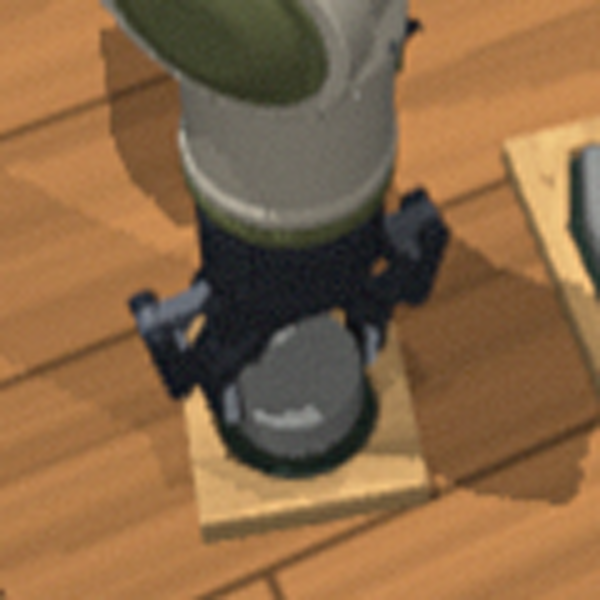

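The puck is centred over the recess at crop (300,395). Lower it.

```bash
python3 -m inch '[[0.2,-0.17,0.16,0,-1],[0.6,-0.17,0.16,0,-1],[1,-0.17,0.16,0,-1],[1.3,-0.17,0.16,0,-1],[1.5,-0.17,0.16,0,-1]]'
python3 -m inch '[[0.05,0,0,0,-1],[0.1,0,0,0,-1],[0.15,0,0,0,-1],[0.2,0,0,0,-1],[0.2,0,0,0,-1]]'
```

```text
time_s: 17.7
position: [0.6432, -0.0865, 0.022]
ee_rot: [-1.207, 1.251, 1.214]
contact_force: [-0.1, 0.1, -2.0]
finger_gap: 0.0596
time_s: 18.2
position: [0.6431, -0.0865, 0.0215]
ee_rot: [-1.208, 1.251, 1.213]
contact_force: [-5.1, -0.3, 13.3]
finger_gap: 0.0597
```

```bash
python3 -m inch '[[0,0,0,0,0.6],[0,0,0,0,0.8],[0,0,0,0,1],[0,0,0,0,1],[-2,0,0,0,1]]' 40
python3 -m inch '[[-3,0,0,0,1],[-6,0,0,0,1],[-8,0,0,0,1],[-8,0,0,0,1],[-8,0,0,0,1]]'
python3 -c "
from h import *
go(.3725,-.3169,.12,-.2)"
```

```text
time_s: 18.7
position: [0.6422, -0.0862, 0.0394]
ee_rot: [-1.206, 1.254, 1.216]
contact_force: [0.2, -1.6, 0.5]
finger_gap: 0.0851
time_s: 19.2
position: [0.6447, -0.0846, 0.1194]
ee_rot: [-1.206, 1.254, 1.216]
contact_force: [-0.2, -0.4, -0.8]
finger_gap: 0.0855
t 19.2 pos [ 0.6447 -0.0846  0.1194] shift [  1.37  27.03 -23.42] turn -0.2 q7 0.99 F [-0.2 -0.4 -0.8] gap 0.0855
```

```bash
python3 -m inch '[[0,3.5,-3,0,1],[0,7,-6,0,1],[0,10.5,-9,0,1],[0,14,-12,0,1],[0,17.5,-15,0,1]]'
python3 -c "
from h import *
im=eyes.camera('scene');cv2.imwrite('pics/p9.png',cv2.resize(im[200:330,150:350],None,fx=4,fy=4,interpolation=cv2.INTER_CUBIC)[:,:,::-1][:600])
go(.3725,-.3169,.06,-.2)"
```

```text
time_s: 19.7
position: [0.4665, -0.2339, 0.1274]
ee_rot: [-1.205, 1.255, 1.218]
contact_force: [0.8, -1.2, 0.1]
finger_gap: 0.0855
t 19.75 pos [ 0.4589 -0.24    0.1266] shift [ 7.22  8.25 -7.62] turn -0.6 q7 1.2 F [-8.  -4.7 -2.2] gap 0.0858
```

View pics/p9.png

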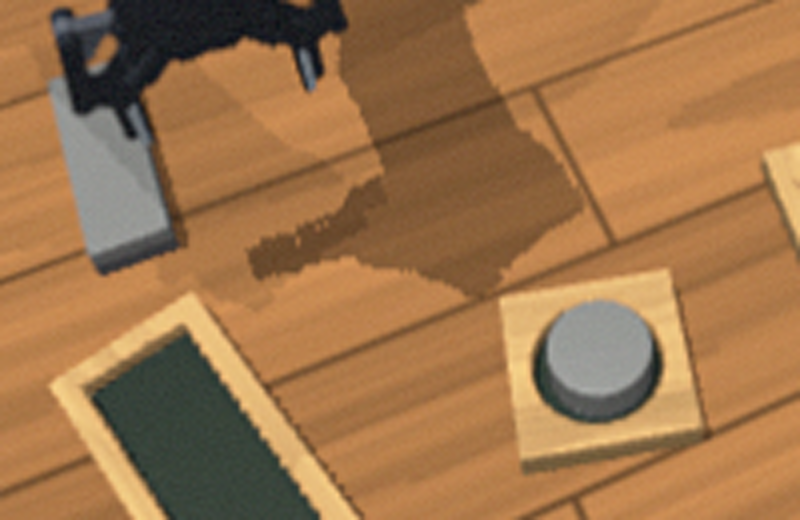

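The puck sits flat in its recess at crop (600,350). Last is the bench stone.

```bash
python3 -m inch '[[0,3.2,-3,-0.5,1],[0,6.5,-6,-0.5,1],[2,8.25,-7.6,-0.5,1],[4.5,8.25,-7.6,-0.5,1],[6.7,8.25,-7.6,-0.5,0.9]]'
python3 -c "
from h import *
go(.3725,-.3169,.013,-.2)"
```

```text
time_s: 20.25
position: [0.3711, -0.3172, 0.0635]
ee_rot: [-1.202, 1.264, 1.223]
contact_force: [0.6, -0.2, -0.2]
finger_gap: 0.0808
t 20.25 pos [ 0.3711 -0.3172  0.0635] shift [ 5.04 -0.36  0.16] turn -0.2 q7 1.23 F [ 0.6 -0.2 -0.2] gap 0.0808
```

```bash
python3 -m inch '[[2,-0.15,0.03,0,0.9],[4,-0.15,0.03,0,0.6],[5,-0.15,0.03,0,0.5],[5,-0.15,0.03,0,0.5],[5.05,-0.15,0.03,0,-1]]' 40
python3 -m inch '[[0,0,0,0,-1],[0,0,0,0,-1],[0,0,0,0,-1],[0,0,0,0,-1],[0,0,0,0,-1]]' 80
python3 -c "
from h import *
go(.3725,-.3169,.013,-.2)"
```

```text
time_s: 20.75
position: [0.3702, -0.3177, 0.0126]
ee_rot: [-1.201, 1.264, 1.224]
contact_force: [0.2, 0.4, 0.9]
finger_gap: 0.0505
time_s: 21.25
position: [0.3703, -0.3179, 0.0132]
ee_rot: [-1.201, 1.264, 1.224]
contact_force: [-0.6, 0.3, 7.0]
finger_gap: 0.0476
t 21.25 pos [ 0.3703 -0.3179  0.0132] shift [ 0.01 -0.22  0.1 ] turn -0.2 q7 1.08 F [-0.6  0.3  7. ] gap 0.0476
```

```bash
python3 -m inch '[[-0.5,0,0,0,-1],[-1.5,0,0,0,-1],[-3,0,0,0,-1],[-4.5,0,0,0,-1],[-6,0,0,0,-1]]'
python3 -c "
from h import *
go(.5994,-.311,.07,15.4)"
```

```text
time_s: 21.75
position: [0.3727, -0.3162, 0.0739]
ee_rot: [-1.201, 1.264, 1.224]
contact_force: [0.3, 0.3, -3.6]
finger_gap: 0.0476
t 21.75 pos [ 0.3727 -0.3162  0.0739] shift [ -0.62 -22.66   0.69] turn -15.8 q7 1.25 F [ 0.3  0.3 -3.6] gap 0.0476
```

```bash
python3 -m inch '[[-0.6,-4,0.1,-3,-1],[-0.6,-8.5,0.3,-6,-1],[-0.6,-13,0.4,-10,-1],[-0.6,-18,0.6,-13,-1],[-0.6,-22.7,0.7,-15.8,-1]]'
python3 -m inch '[[0,0,0,0,-1],[0.8,0,0,0,-1],[1.6,0,0,0,-1],[2.5,0,0,0,-1],[3.1,0,0,0,-1]]'
python3 -c "
from h import *
im=eyes.camera('scene');cv2.imwrite('pics/p10.png',cv2.resize(im[220:370,140:270],None,fx=4,fy=4,interpolation=cv2.INTER_CUBIC)[:,:,::-1][:600])
go(.5994,-.311,.0212,15.4)"
```

```text
time_s: 22.25
position: [0.6012, -0.3107, 0.0699]
ee_rot: [-1.397, 1.118, 1.434]
contact_force: [0.2, -1.3, -3.9]
finger_gap: 0.0475
time_s: 22.75
position: [0.5982, -0.312, 0.0378]
ee_rot: [-1.395, 1.119, 1.435]
contact_force: [-0.1, 0.0, -4.2]
finger_gap: 0.0476
t 22.8 pos [ 0.598  -0.3118  0.0371] shift [ 1.58 -0.24  0.06] turn 0.0 q7 1.5 F [-0.4 -0.3 -4.8] gap 0.0472
```

View pics/p10.png

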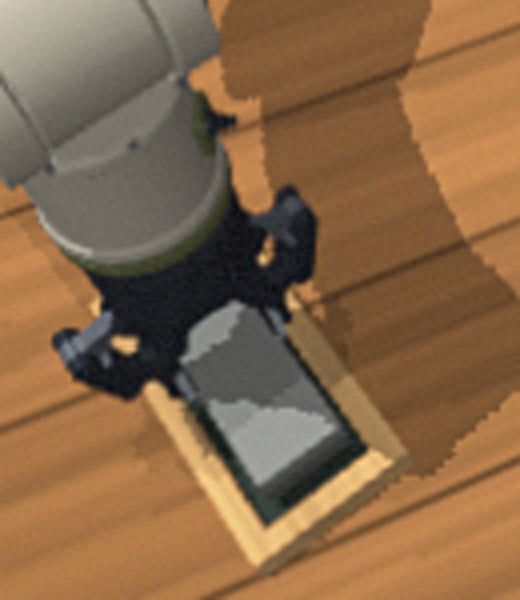

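The bench stone is centred over its recess; its front edge is at crop (310,455). Lower it.

```bash
python3 -m inch '[[0.2,-0.24,0.06,0,-1],[0.6,-0.24,0.06,0,-1],[1,-0.24,0.06,0,-1],[1.3,-0.24,0.06,0,-1],[1.5,-0.24,0.06,0,-1]]'
python3 -m inch '[[0.05,0,0,0,-1],[0.1,0,0,0,-1],[0.15,0,0,0,-1],[0.2,0,0,0,-1],[0.2,0,0,0,-1]]'
```

```text
time_s: 23.3
position: [0.5993, -0.311, 0.0217]
ee_rot: [-1.394, 1.12, 1.436]
contact_force: [-2.5, 0.2, 4.1]
finger_gap: 0.0478
time_s: 23.8
position: [0.5994, -0.3109, 0.0216]
ee_rot: [-1.395, 1.12, 1.435]
contact_force: [-6.7, 1.6, 12.7]
finger_gap: 0.0477
```

```bash
python3 -m inch '[[0,0,0,0,0.3],[0,0,0,0,0.6],[0,0,0,0,1],[0,0,0,0,1],[-2,0,0,0,1]]' 40
python3 -m inch '[[-4,0,0,0,1],[-8,0,0,0,1],[-12,3,0,0,1],[-16,7,0,0,1],[-16,11,0,0,1]]'
python3 -m inch '[[0,1,0,0,1],[0,1,0,0,1],[0,1,0,0,1],[0,1,0,0,1],[0,1,0,0,1]]'
python3 -c "
from h import *
P=json.load(open('poses.json'))
o=status.get_obs();print(o['position'],o['time_s'])
im=eyes.camera('scene');cv2.imwrite('pics/p11.png',cv2.resize(im[120:370,140:480],None,fx=2.3,fy=2.3,interpolation=cv2.INTER_CUBIC)[:,:,::-1][:600])
for n,c in [('puck','puck_case'),('bench_stone','bench_case'),('boat_stone','boat_case'),('pocket_stone','pocket_case'),('cork_block','cork_block'),('wax_tin','wax_tin')]:
    ds=eyes.masks_of(n,'scene'); z0=.008 if 'case' in c else 0
    for d in ds[:3]:
        p,e=fit(n,{'scene':d['mask'].astype(float)},[P[c][0],P[c][1],np.radians(P[c][2])],z0)
        print(n,round(d['p'],2),d['box'],'fit',p[:2].round(4),round(np.degrees(p[2])%180,1),round(e,3),'case',np.round(P[c],3))
"
```

```text
time_s: 24.3
position: [0.5987, -0.3102, 0.0398]
ee_rot: [-1.392, 1.122, 1.439]
contact_force: [0.1, 0.8, -0.3]
finger_gap: 0.0852
time_s: 24.8
position: [0.5035, -0.3348, 0.2112]
ee_rot: [-1.4, 1.118, 1.434]
contact_force: [1.0, -0.2, -0.3]
finger_gap: 0.0854
time_s: 25.3
position: [0.4949, -0.3366, 0.2112]
ee_rot: [-1.4, 1.116, 1.436]
contact_force: [0.1, 0.8, 0.1]
finger_gap: 0.0853
[ 0.49489817 -0.33662409  0.21122369] 25.3
puck 0.72 [284.4, 274.8, 314.8, 304.5] fit [ 0.6431 -0.0845] 168.4 0.056 case [ 6.43000e-01 -8.60000e-02  1.65962e+02]
bench_stone 0.62 [174.4, 280.5, 230.7, 347.4] fit [ 0.6018 -0.3086] 15.4 0.037 case [ 0.601 -0.31  15.431]
boat_stone 0.93 [328.8, 126.2, 365.7, 146.3] fit [0.6541 0.0936] 171.3 1.0 case [6.54000e-01 9.40000e-02 1.71322e+02]
boat_stone 0.62 [369.1, 147.1, 412.1, 179.8] fit [0.6541 0.0936] 171.3 1.0 case [6.54000e-01 9.40000e-02 1.71322e+02]
boat_stone 0.57 [403.7, 125.9, 428.9, 148.4] fit [0.6541 0.0936] 171.3 1.0 case [6.54000e-01 9.40000e-02 1.71322e+02]
pocket_stone 0.53 [414.3, 209.9, 448.3, 238.0] fit [0.6147 0.3205] 11.4 0.128 case [ 0.617  0.32  11.82 ]
cork_block 0.74 [369.4, 148.9, 413.9, 180.6] fit [0.3796 0.3366] 20.4 0.05 case [ 0.377  0.336 19.336]
cork_block 0.64 [286.3, 277.7, 313.9, 306.7] fit [0.377  0.3361] 19.3 1.0 case [ 0.377  0.336 19.336]
wax_tin 0.69 [446.7, 167.3, 472.0, 189.4] fit [0.5061 0.4891] 86.1 0.119 case [ 0.507  0.489 82.125]
wax_tin 0.36 [414.7, 212.8, 449.7, 239.7] fit [0.507  0.4894] 82.1 1.0 case [ 0.507  0.489 82.125]
```

View pics/p11.png

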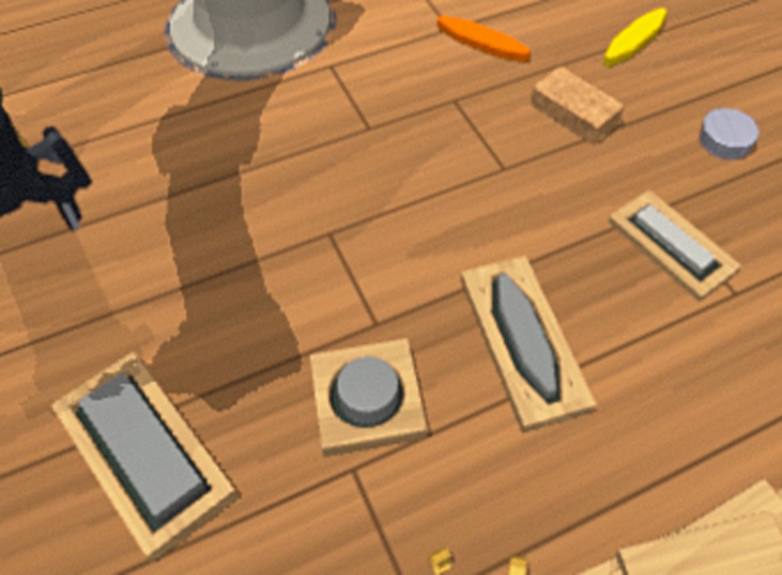

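All four stones sit flat in their recesses: bench (140,445), puck (367,388), boat (527,335), pocket (675,240). The cork block and the tin have not moved, and the arm is clear, so I hand the job in.

```bash
python3 -c "
from plant import close_job
print(close_job())"
```

```text
the job is handed in; nothing more can be done
None
```

All four sharpening stones are back in their own cases, each held by its upper part, lowered until it touched the felt (10–14 N), then released. The job was handed in at about 26 s of the 96 s allowed, with the arm clear of everything.

**Last checks:**
- **In their recesses:** the final picture shows every stone lying flat inside its recess. The outline fits put the puck, bench stone and pocket stone within about 2.5 mm of their case centres.
- **Bystanders:** the cork block and wax tin fits came within 3 mm of their first positions, which is about the accuracy of the measurement. The robot never touched them.

**Failed or uncertain checks:**
- **Boat stone:** the detector no longer found it in its case. It reported only the orange and yellow look-alikes and the cork block. Its placement rests on the pictures and on the touchdown height, which matched the felt.
- **Forces while gripping:** closing on the pocket stone and the puck briefly pushed the wrist up with about 33–34 N. The first of these left the pocket stone held 2.5 mm higher than planned, but it held.

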